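Scan the ink tin and hover it over the weighing pan

TASK

Take the yellow-lidded ink tin and, where it stands, turn it until its bar code squarely faces the scanner's window; pause there for a second. Then lift it over the plywood card rack and finish still holding it upright, still and centred about one centimetre above the weighing pan, so that the empty scale can zero itself before the tin goes on it. Touch neither the rack nor the scale with anything, and leave the brush pot, the glue bottle and the blue tin alone.

Things in the scene. Friction and masses are not known exactly. Their poses are not given: they have to be found in the camera images.
- ink_tin: loose upright metal tin, 58 mm across, 92 mm high with its yellow lid (top 10 mm), 0.25-0.5 kg, standing in front of the scanner. Origin: centre of underside; z up; +x points out through the bar code (white patch, black bars, 36 mm wide, on the side). A red tab on the lid runs from the middle towards the code. It starts 30-120 degrees counter-clockwise (from above) of facing the scanner
- scanner_window (a point): centre of the dark red window in the front of the grey scanner block (fixed, 56 mm deep, 80 mm wide, top 84 mm above the table, on a 100 mm wide black foot). It is 45 mm above the table; its -x axis points out of the window, level, towards the tin, whose axis is 90 to 107 mm away at the start
- card_rack: fixed plywood card rack standing between the scanner and the scale: 320 mm long along its x, 90 mm wide along its y, 130 mm high all over (cards included). Origin: centre of its underside; z up
- scale_pan (a point): centre of the top face of the scale's round steel pan (132 mm across, blue ring 64 mm across round its centre, level, 56 mm above the table), z up. The scale is fixed and does not give; its white body is 200 mm in x, 190 mm in y, 38 mm high, its middle 20 mm towards -x from this point, the dark display at its -x end
- brush_pot: loose terracotta pot, 72 mm in diameter and 85 mm high, with brushes sticking up to 206 mm; origin at the centre of its underside. Bystander
- glue_bottle: loose white bottle with an orange cap, 60 mm in diameter, 150 mm high; origin at the centre of its underside. Bystander
- blue_tin: loose low metal tin with a blue lid, 73 mm in diameter, 65 mm high; origin at the centre of its underside. Bystander
Mind the look-alikes: they are no part of the job. What is shaped like the ink_tin but green, orange or pink is not meant.

How it is judged:
By the outcome, as a careful person would: the job done as asked, in the order asked, and still so for the second after the job is handed in, while the arm keeps its last pose, push and grip.
It also fails if it takes over 58 s, if anything falls off the work surface, if the arm or the gripper's body presses on something with over 40 N, if the wrist force passes 120 N, or if a joint passes its speed limit or range.

ROBOT

A 6-joint arm with a two-finger parallel gripper is mounted at the origin on the work surface. World frame = base frame: x ahead of the robot, y to its left, z up, the work surface at z = 0. Lengths are in mm, angles in rad, forces in N, time in s.
With the tool pointing down it reaches from about 350 to 850 mm from the base axis. Payload 8.1 kg.
Tool frame: the origin (TCP) lies midway between the tips of the shut fingers; the grasp point (between the pads) lies 19 mm behind it (env.grasp_offset is the distance from the TCP to the grasp point, in mm); x points along the fingers, y is the direction in which the jaws open and shut, and the axes are right-handed (so a half turn about x gives the same grasp; the last joint's range is limited). The gripper opens to 93 mm and grips with 3 to 60 N. Pads are 15 mm wide; open, the fingers measure 128 mm over their backs; the gripper's body (75 mm by 188 mm) begins 65 mm behind the grasp point.
Start: joints at [-1.188, 0.13, 1.488, -0, 1.523, -0.085], TCP at [270.574, -535.532, 218.635] pointing down, gripper open.
Joint ranges: [-2.96, 2.96], [-0.89, 2.26], [0.02, 2.5], [-1.34, 4.48], [0, 2.73], [-2.66, 2.66]. Speed limits (rad/s): [2.39, 2.39, 2.79, 3.14, 3.14, 3.14].

INTERFACE

Orientations are given as a unit quaternion [w, x, y, z].
In Python, from station import status, imaging, env gives the robot as it stands.
- The arm moves only by the shell command python3 -m crank 'ROWS' [FORCE]. ROWS is JSON, one flat list of numbers, 7 for each row, row after row: the shift along the tool's x, y, z in units of 50 mm (1.0 is 50 mm), then the turn, a rotation vector about the tool's x, y, z in units of 6 degrees (1.0 is 6 degrees), then the closure in counts, from 0 (fully open) to 255 (shut). In form: [tx, ty, tz, ax, ay, az, hand, tx, ty, tz, ax, ay, az, hand, ...]. A call has exactly 8 rows; each row shifts and turns the commanded pose from where the row before left it, along the tool's axes as they then stand; what a row does not reach is not made up. A row lasts 1/10 s, in which the tool goes at most 50 mm and 8.59 degrees, less where a joint would pass 70% of its speed; a pose out of reach is approached as far as the arm can. A call is refused whole if a number of a shift passes 1 or a number of a turn 1, either way. A call with a gripper value outside its range is refused whole. The fingers move at their own pace and stop on an object; FORCE is the grip in N (left out, the last holds). Time passes only in rows, so rows that do not move let the fingers close, or fill a call up. It gives the time, the measured TCP pose, the force and the opening at its end, in the units of the state.
- status.get_obs(): the state, without advancing time (a new reading comes with each control period).
- imaging.grab_frame(name): name is "side" or "top"; returns the picture (384x512x3 uint8, blue, green, red); there is no depth.
- imaging.camera_params(name): a dict with "K" (3x3 intrinsics, pixels), "R" (3x3) and "t" (3): a world point X has camera coordinates R X + t. Camera axes: x right, y down, z forward; pixel columns grow to the right and rows downward; lengths in mm; the calibration is good to about 2 mm. A picture is of the moment at which its call begins. camera_params takes no time and is no camera call.
- env.sign_off(): hands the job in, once; it reports no verdict.
The state is a dict: "clock": time; "joints": joint angles; "qvel": joint speeds; "tau": joint torques, N m; "ee_pos": TCP position; "tcp_rot": TCP orientation; "contact_force": force on the tool from outside, world axes, zero at the start; "torque": the same for the moment, N m; "finger_gap": finger opening in mm.
Only numpy, scipy, OpenCV 4.12 (cv2) and the standard library are available. Lean on these libraries where they do the work, as an engineer would, in place of code of your own. Each camera call takes 0.05 s, during which the arm holds its last target. There are 200 camera calls.

## Working session

There is one attempt and no reset: what is moved stays moved. The work goes in short steps, Python scripts to look and compute and a shell command to move; the robot and the scene stay as the last step left them, time stands still between calls to the robot, and variables do not carry over. Pictures are saved under pics/ and viewed, about 8 in all and at most 12, crops included, and the job is handed in when it is done.

```bash
mkdir -p pics; ls
python3 - <<'E'
from station import status, imaging, env
import cv2,numpy as np
np.set_printoptions(precision=3,suppress=True)
print(status.get_obs(), env.grasp_offset)
for n in("side","top"):
    cv2.imwrite(f"pics/{n}0.png",imaging.grab_frame(n)); print(imaging.camera_params(n))
E
```

```text
pics
{'clock': 0.0, 'joints': array([-1.188,  0.131,  1.489,  0.   ,  1.523, -0.085]), 'qvel': array([ 0.001,  0.001, -0.002, -0.001,  0.   ,  0.001]), 'tau': array([ -0.004, -55.984, -49.177,   0.076,   0.035,  -0.   ]), 'ee_pos': array([ 270.362, -535.011,  217.601]), 'tcp_rot': array([-0.163, -0.688, -0.165,  0.688]), 'contact_force': array([-0.867, -0.304,  0.645]), 'torque': array([-0.036, -0.023,  0.012]), 'finger_gap': 93.16449176579061} 18.8
{'K': array([[487.864,   0.   , 248.216],
       [  0.   , 487.864, 196.668],
       [  0.   ,   0.   ,   1.   ]]), 'R': array([[-0.883, -0.47 , -0.013],
       [-0.284,  0.555, -0.782],
       [ 0.375, -0.687, -0.623]]), 't': array([ 468.328,  210.911, 1274.814])}
{'K': array([[427.355,   0.   , 250.627],
       [  0.   , 427.355, 195.418],
       [  0.   ,   0.   ,   1.   ]]), 'R': array([[-0.024, -1.   ,  0.007],
       [-0.986,  0.023, -0.166],
       [ 0.165, -0.011, -0.986]]), 't': array([ -10.369,  565.08 , 1225.699])}
```

View pics/side0.png

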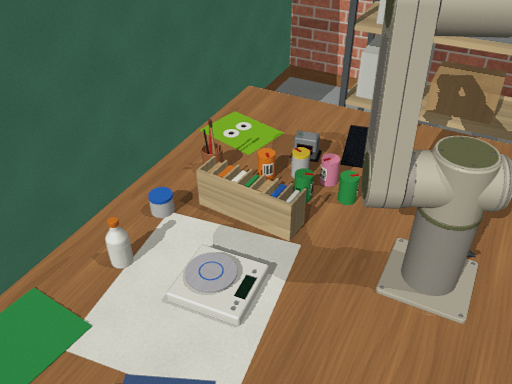

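View pics/top0.png

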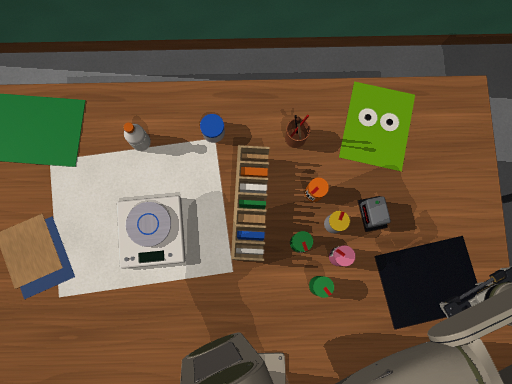

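Run:
```python
import cv2,numpy as np
a=cv2.imread("pics/top0.png")[175:275,280:400]; b=cv2.imread("pics/side0.png")[120:200,255:345]
a=cv2.resize(a,(600,500),interpolation=cv2.INTER_CUBIC);b=cv2.resize(b,(540,480),interpolation=cv2.INTER_CUBIC)
a=cv2.resize(a,(420,350)); b=cv2.resize(b,(380,338))
c=np.zeros((350,800,3),np.uint8);c[:,:420]=a;c[:338,420:]=b
cv2.imwrite("pics/crop0.png",c)
```

```text
(no output)
```

View pics/crop0.png

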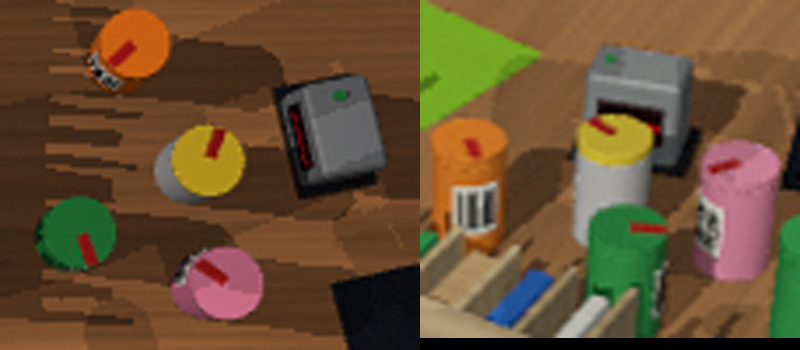

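```bash
cat > h.py <<'E'
import cv2,numpy as np
from station import status,imaging,env
np.set_printoptions(precision=2,suppress=True)
C={n:imaging.camera_params(n) for n in("side","top")}
def ray(n,p):
    c=C[n]; d=c["R"].T@np.linalg.inv(c["K"])@np.array([p[0],p[1],1.]); return -c["R"].T@c["t"],d/np.linalg.norm(d)
def plane(n,p,z):
    o,d=ray(n,p); return o+d*(z-o[2])/d[2]
def tri(p,q):
    o1,d1=ray("top",p);o2,d2=ray("side",q)
    s=np.linalg.lstsq(np.c_[d1,-d2],o2-o1,rcond=None)[0]; a=o1+s[0]*d1;b=o2+s[1]*d2
    return (a+b)/2,np.linalg.norm(a-b)
def mask(im,lo,hi,roi):
    h=cv2.cvtColor(im,cv2.COLOR_BGR2HSV); m=cv2.inRange(h,np.array(lo),np.array(hi)); z=np.zeros_like(m)
    x0,y0,x1,y1=roi; z[y0:y1,x0:x1]=m[y0:y1,x0:x1]; return z
def pts(m): return np.argwhere(m)[:,::-1].astype(float)
def big(m): return max(cv2.findContours(m,cv2.RETR_EXTERNAL,cv2.CHAIN_APPROX_NONE)[0],key=cv2.contourArea)
E
python3 - <<'E'
from h import *
T=cv2.imread("pics/top0.png");S=cv2.imread("pics/side0.png")
# yellow lid
Y=([20,120,90],[35,255,255])
for n,im,roi in(("top",T,(322,205,356,238)),("side",S,(288,143,316,170))):
    m=mask(im,*Y,roi); c=big(m); h=cv2.convexHull(c); e=cv2.fitEllipse(h); print(n,"lid ellipse",e,h[:,0].mean(0))
    mm=cv2.moments(h); g=[mm['m10']/mm['m00'],mm['m01']/mm['m00']]; print(g)
    if n=="top": gt=g
    else: gs=g
print("tin tri",tri(gt,gs),"top@92",plane("top",gt,92))
def redmask(im,roi):
    return mask(im,[0,150,60],[8,255,255],roi)|mask(im,[172,150,60],[180,255,255],roi)
p=pts(redmask(T,(330,205,352,235))); w=np.array([plane("top",q,92) for q in p])[:,:2]
_,_,v=np.linalg.svd(w-w.mean(0)); ct=plane("top",gt,92)[:2]; print("tab",w.mean(0),len(p),"axis deg",np.degrees(np.arctan2(v[0,1],v[0,0])),"from centre",np.degrees(np.arctan2(*(w.mean(0)-ct)[::-1])))
# window
p=pts(redmask(T,(358,198,372,228)));w=np.array([plane("top",q,45) for q in p])[:,:2]
_,_,v=np.linalg.svd(w-w.mean(0));print("window n",len(p),w.mean(0),(w.min(0)+w.max(0))/2,np.degrees(np.arctan2(v[0,1],v[0,0])))
p=pts(mask(T,[0,0,60],[180,70,255],(355,190,395,235)));print("grey",len(p))
m=mask(T,[0,0,75],[180,70,255],(355,190,395,235));r=cv2.minAreaRect(big(m));b=cv2.boxPoints(r);print("block px",r,[plane("top",q,84)[:2] for q in b])
m=mask(T,[0,0,0],[180,255,45],(355,190,395,235));print("foot n",(m>0).sum())
# scale ring & pan
B=([105,120,60],[125,255,220])
rt=cv2.fitEllipse(big(mask(T,*B,(130,205,168,242))));rs=cv2.fitEllipse(big(mask(S,*B,(190,255,232,288))))
print("ring",rt,rs,tri(rt[0],rs[0]),plane("top",rt[0],56))
c=np.zeros((400,800,3),np.uint8)
c[:,:400]=cv2.resize(T[130:280,215:290],(200,400)).repeat(2,1)[:, :400]
E
```

```text
top lid ellipse ((338.9895935058594, 220.58822631835938), (19.99180793762207, 21.07075309753418), 109.87228393554688) [338.94 220.69]
[338.9794952681388, 220.57150368033646]
side lid ellipse ((300.47601318359375, 152.5849151611328), (12.091029167175293, 18.425195693969727), 91.56450653076172) [300.5  152.67]
[300.525720164609, 152.5514403292181]
tin tri (array([ 480.65, -274.32,   84.53]), np.float64(2.583618685077223)) top@92 [ 478.67 -273.14   92.  ]
tab [ 493.1  -280.34] 25 axis deg 155.8240006797651 from centre -26.528389103368504
window n 14 [ 502.1  -361.85] [ 501.28 -361.78] -170.5665909342505
grey 558
block px ((374.6176452636719, 210.9706268310547), (26.436382293701172, 24.496097564697266), 75.96376037597656) [array([ 534.46, -337.64]), array([ 550.24, -407.75]), array([ 475.31, -420.51]), array([ 459.89, -351.06])]
foot n 251
ring ((147.62269592285156, 223.59617614746094), (20.302522659301758, 21.543054580688477), 50.66728210449219) ((210.5872802734375, 270.3910217285156), (17.603130340576172, 23.637516021728516), 84.11003875732422) (array([487.71, 279.97,  53.06]), np.float64(1.3382651356085333)) [486.78 279.    56.  ]
```

```bash
cat >> h.py <<'E'
from scipy.spatial.transform import Rotation as Ro
def tool():
    o=status.get_obs(); q=o["tcp_rot"]; R=Ro.from_quat([q[1],q[2],q[3],q[0]]).as_matrix()
    return o,R
def delta(target,jaw_deg):
    """rows units: shift in current tool axes to move the TCP to target; then turn about tool x for jaw dir"""
    o,R=tool(); d=R.T@(np.array(target)-o["ee_pos"])/50
    cur=np.degrees(np.arctan2(R[1,1],R[0,1])); t=(jaw_deg-cur+90)%180-90
    # level error: rotation bringing tool x to world -z, in tool axes
    a=np.cross(R[:,0],[0,0,-1.]); lev=R.T@np.degrees(a)/6
    print("clock %.2f"%o["clock"],"tcp",o["ee_pos"],"R\n",R,"\njoints",o["joints"],"F",o["contact_force"],"gap %.1f"%o["finger_gap"])
    print("shift units",d,"jaw now %.1f"%cur,"world turn deg %.1f -> tool x units %.2f"%(t,-t/6),"level",lev)
E
python3 - <<'E'
from h import *
T=cv2.imread("pics/top0.png");S=cv2.imread("pics/side0.png")
for n,p in dict(orange=(317,188),green=(302,242),pink=(343,256),green2=(322,287)).items(): print(n,plane("top",p,92)[:2])
for p in[(240,147),(270,147),(264,261),(234,260)]: print("rack",plane("top",p,130)[:2])
for n,p in dict(brush=(298,128),glue=(129,127)).items(): print(n,plane("top",p,[206,150][n=="glue"])[:2])
# pan: bright grey disc; foot corners in top view
m=mask(T,[0,0,0],[180,255,50],(352,190,395,236));r=cv2.minAreaRect(cv2.convexHull(pts(m).astype(np.int32)));b=cv2.boxPoints(r)
w=np.array([plane("top",q,5)[:2] for q in b]);print("foot",w,[np.degrees(np.arctan2(*(w[(i+1)%4]-w[i])[::-1])) for i in range(4)])
m=mask(S,[0,0,75],[180,70,255],(290,125,325,165));r=cv2.minAreaRect(big(m));print(r)
delta([479,-273,230],64)
E
```

```text
orange [ 574.37 -215.23]
green [ 420.49 -165.08]
pink [ 378.58 -278.58]
green2 [ 294.89 -215.1 ]
rack [690.63   3.76]
rack [688.72 -81.3 ]
rack [369.61 -54.82]
rack [374.27  26.47]
brush [ 717.84 -153.26]
glue [749.86 313.48]
foot [[ 551.22 -352.34]
 [ 566.18 -437.27]
 [ 465.38 -449.44]
 [ 450.86 -365.55]] [np.float64(-80.00727326204691), np.float64(-173.11273108258203), np.float64(99.82014464835059), np.float64(7.496669905159684)]
((305.5882568359375, 140.14706420898438), (23.525955200195312, 19.402849197387695), 14.03624439239502)
clock 0.10 tcp [ 270.37 -535.05  217.71] R
 [[-0.    0.45 -0.89]
 [ 0.   -0.89 -0.45]
 [-1.   -0.   -0.  ]] 
joints [-1.19  0.13  1.49 -0.    1.52 -0.09] F [-0.1  -0.77 -1.06] gap 93.1
shift units [-0.24 -2.8  -6.09] jaw now -63.2 world turn deg -52.8 -> tool x units 8.80 level [ 0.   -0.    0.02]
```

```bash
python3 -m crank '[0,-0.175,-0.38,0,0,0,0, 0,-0.175,-0.38,0,0,0,0, 0,-0.175,-0.38,0,0,0,0, 0,-0.175,-0.38,0,0,0,0, 0,-0.175,-0.38,0,0,0,0, 0,-0.175,-0.38,0,0,0,0, 0,-0.175,-0.38,0,0,0,0, 0,-0.175,-0.38,0,0,0,0]' 30
python3 -m crank '[0,-0.175,-0.38,0,0,0,0, 0,-0.175,-0.38,0,0,0,0, 0,-0.175,-0.38,0,0,0,0, 0,-0.175,-0.38,0,0,0,0, 0,-0.175,-0.38,0,0,0,0, 0,-0.175,-0.38,0,0,0,0, 0,-0.175,-0.38,0,0,0,0, 0,-0.175,-0.38,0,0,0,0]'
python3 -m crank '[0,0,0,-0.9,0,0,0, 0,0,0,-0.9,0,0,0, 0,0,0,-0.9,0,0,0, 0,0,0,-0.9,0,0,0, 0,0,0,-0.9,0,0,0, 0,0,0,-0.9,0,0,0, 0,0,0,-0.9,0,0,0, 0,0,0,-0.9,0,0,0]'
python3 -m crank '[0,0,0,-0.9,0,0,0, 0,0,0,-0.9,0,0,0, 0,0,0,-0.9,0,0,0, 0,0,0,-0.9,0,0,0, 0,0,0,-0.9,0,0,0, 0,0,0,-0.9,0,0,0, 0,0,0,-0.9,0,0,0, 0,0,0,-0.9,0,0,0]'
python3 -m crank '[0,0,0,-0.9,0,0,0, 0,0,0,-0.9,0,0,0, 0,0,0,-0.9,0,0,0, 0,0,0,-0.9,0,0,0, 0,0,0,-0.9,0,0,0, 0,0,0,-0.9,0,0,0, 0,0,0,-0.2,0,0,0, 0,0,0,0,0,0,0]'
python3 - <<'E'
from h import *
delta([479,-273.5,120],64)
for n in("top","side"): cv2.imwrite(f"pics/{n}1.png",imaging.grab_frame(n))
a=cv2.imread("pics/top1.png")[165:285,270:400];b=cv2.imread("pics/side1.png")[100:220,235:365]
cv2.imwrite("pics/m1.png",cv2.resize(np.hstack([a,b]),(780,360),interpolation=cv2.INTER_CUBIC))
E
```

```text
clock: 0.9
ee_pos: [375.0, -403.5, 218.1]
tcp_rot: [-0.164, -0.688, -0.164, 0.688]
contact_force: [0.7, -0.9, 0.0]
finger_gap: 92.9
clock: 1.7
ee_pos: [479.0, -272.6, 218.1]
tcp_rot: [-0.164, -0.688, -0.164, 0.688]
contact_force: [0.3, -0.6, -0.7]
finger_gap: 92.7
clock: 2.5
ee_pos: [478.5, -273.3, 218.1]
tcp_rot: [-0.406, -0.578, -0.407, 0.579]
contact_force: [0.3, -0.3, 0.3]
finger_gap: 92.9
clock: 3.3
ee_pos: [478.5, -273.3, 218.1]
tcp_rot: [0.591, 0.388, 0.591, -0.388]
contact_force: [-0.7, -0.6, 0.3]
finger_gap: 93.0
clock: 4.1
ee_pos: [478.6, -273.4, 218.3]
tcp_rot: [0.677, 0.203, 0.678, -0.202]
contact_force: [-0.1, 0.1, 0.2]
finger_gap: 92.8
clock 4.10 tcp [ 478.61 -273.35  218.29] R
 [[-0.    0.55  0.84]
 [ 0.    0.84 -0.55]
 [-1.    0.   -0.  ]] 
joints [-0.61 -0.    1.63  0.    1.52 -1.6 ] F [-0.08  0.08  0.18] gap 92.8
shift units [1.97 0.   0.01] jaw now 56.7 world turn deg 7.3 -> tool x units -1.21 level [ 0.   -0.01 -0.  ]
```

View pics/m1.png

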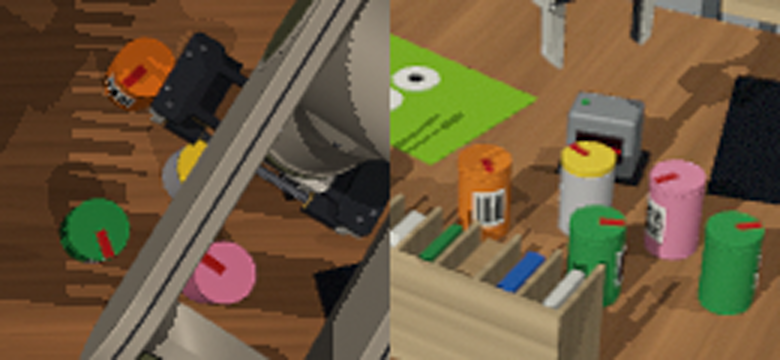

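The view shows the open jaws straddling the yellow tin (lid at about 585,160 in the right half); neighbours are clear.

```bash
python3 -m crank '[0.3,0,0,-0.6,0,0,0, 0.3,0,0,-0.6,0,0,0, 0.3,0,0,0,0,0,0, 0.3,0,0,0,0,0,0, 0.3,0,0,0,0,0,0, 0.3,0,0,0,0,0,0, 0.3,0,0,0,0,0,0, 0.3,0,0,0,0,0,0]'
python3 -m crank '[0.2,0,0,0,0,0,0, 0.2,0,0,0,0,0,0, 0.2,0,0,0,0,0,0, 0.2,0,0,0,0,0,0, 0.2,0,0,0,0,0,0, 0.14,0,0,0,0,0,0, 0,0,0,0,0,0,0, 0,0,0,0,0,0,0]'
python3 - <<'E'
from h import *
delta([479,-273.5,41],64)
for n in("top","side"): cv2.imwrite(f"pics/{n}2.png",imaging.grab_frame(n))
a=cv2.imread("pics/top2.png")[165:285,270:400];b=cv2.imread("pics/side2.png")[100:220,235:365]
cv2.imwrite("pics/m2.png",cv2.resize(np.hstack([a,b]),(780,360),interpolation=cv2.INTER_CUBIC))
E
```

```text
clock: 5.0
ee_pos: [478.7, -273.4, 97.4]
tcp_rot: [0.689, 0.159, 0.689, -0.159]
contact_force: [-0.3, -0.8, 0.8]
finger_gap: 93.0
clock: 5.8
ee_pos: [478.8, -273.5, 41.7]
tcp_rot: [0.689, 0.159, 0.689, -0.159]
contact_force: [0.0, 0.7, 0.6]
finger_gap: 93.2
clock 5.80 tcp [ 478.83 -273.52   41.68] R
 [[-0.    0.44  0.9 ]
 [ 0.    0.9  -0.44]
 [-1.    0.   -0.  ]] 
joints [-0.61  0.16  1.79  0.    1.19 -1.73] F [0.05 0.74 0.64] gap 93.2
shift units [0.01 0.   0.  ] jaw now 64.0 world turn deg -0.0 -> tool x units 0.00 level [-0. -0. -0.]
```

View pics/m2.png

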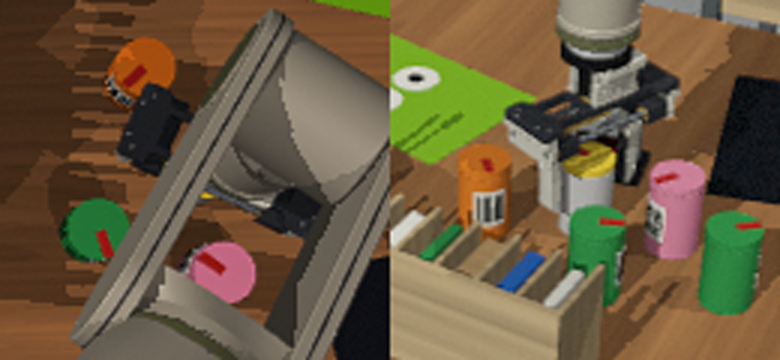

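Fingers straddle the tin (right half, 560–620, 170). Closing.

```bash
python3 -m crank '[0,0,0,0,0,0,60, 0,0,0,0,0,0,75, 0,0,0,0,0,0,90, 0,0,0,0,0,0,105, 0,0,0,0,0,0,120, 0,0,0,0,0,0,255, 0,0,0,0,0,0,255, 0,0,0,0,0,0,255]' 30
python3 -m crank '[0,0,0,0,0,0,255, 0,0,0,0,0,0,255, 0,0,0,0,0,0,255, 0,0,0,0,0,0,255, 0,0,0,0,0,0,255, 0,0,0,0,0,0,255, 0,0,0,0,0,0,255, 0,0,0,0,0,0,255]' 30
```

```text
clock: 6.7
ee_pos: [479.0, -273.3, 41.7]
tcp_rot: [0.689, 0.159, 0.689, -0.159]
contact_force: [1.5, 2.5, 1.8]
finger_gap: 57.7
clock: 7.5
ee_pos: [479.0, -273.3, 41.7]
tcp_rot: [0.689, 0.159, 0.689, -0.159]
contact_force: [2.4, 4.5, 2.3]
finger_gap: 57.4
```

```bash
python3 -m crank '[0,0,0,0.3,0,0,255, 0,0,0,0.6,0,0,255, 0,0,0,0.6,0,0,255, 0,0,0,0.6,0,0,255, 0,0,0,0.6,0,0,255, 0,0,0,0.6,0,0,255, 0,0,0,0.6,0,0,255, 0,0,0,0.6,0,0,255]' 30
python3 -m crank '[0,0,0,0.6,0,0,255, 0,0,0,0.6,0,0,255, 0,0,0,0.6,0,0,255, 0,0,0,0.6,0,0,255, 0,0,0,0.6,0,0,255, 0,0,0,0.6,0,0,255, 0,0,0,0.6,0,0,255, 0,0,0,0.3,0,0,255]' 30
python3 - <<'E'
from h import *
delta([479,-273.5,41],10)
for n in("top","side"): cv2.imwrite(f"pics/{n}3.png",imaging.grab_frame(n))
a=cv2.imread("pics/top3.png")[165:285,270:400];b=cv2.imread("pics/side3.png")[100:220,235:365]
cv2.imwrite("pics/m3.png",cv2.resize(np.hstack([a,b]),(780,360),interpolation=cv2.INTER_CUBIC))
for k in(0,3):
  S=cv2.imread(f"pics/side{k}.png"); roi=(290,143,320,170)
  m=mask(S,[0,150,60],[8,255,255],roi)|mask(S,[172,150,60],[180,255,255],roi)
  n,l,st,ce=cv2.connectedComponentsWithStats(m)
  for i in range(1,n):
    if st[i,4]<5: continue
    w=np.array([plane("side",q,92) for q in pts((l==i).astype(np.uint8))])[:,:2];_,_,v=np.linalg.svd(w-w.mean(0))
    print(k,st[i,4],ce[i],w.mean(0),np.degrees(np.arctan2(v[0,1],v[0,0])))
E
```

```text
clock: 8.3
ee_pos: [478.3, -274.6, 41.7]
tcp_rot: [0.632, 0.316, 0.632, -0.317]
contact_force: [-0.8, -0.8, 2.7]
finger_gap: 57.8
clock: 9.1
ee_pos: [478.1, -274.5, 41.7]
tcp_rot: [0.541, 0.455, 0.541, -0.456]
contact_force: [-1.7, 0.0, 3.8]
finger_gap: 57.8
clock 9.10 tcp [ 478.08 -274.5    41.69] R
 [[-0.    0.99  0.17]
 [-0.    0.17 -0.99]
 [-1.   -0.    0.  ]] 
joints [-0.61  0.16  1.79 -0.    1.19 -0.78] F [-1.69  0.03  3.77] gap 57.8
shift units [ 0.01  0.02 -0.02] jaw now 9.9 world turn deg 0.1 -> tool x units -0.02 level [0.   0.01 0.01]
0 9 [297.44 149.56] [ 493.71 -275.04] 152.9802493393004
0 5 [310.2 149.8] [ 456.13 -292.45] 138.17539850420218
3 9 [302.44 148.33] [ 482.05 -289.15] 98.22584730245546
```

View pics/m3.png

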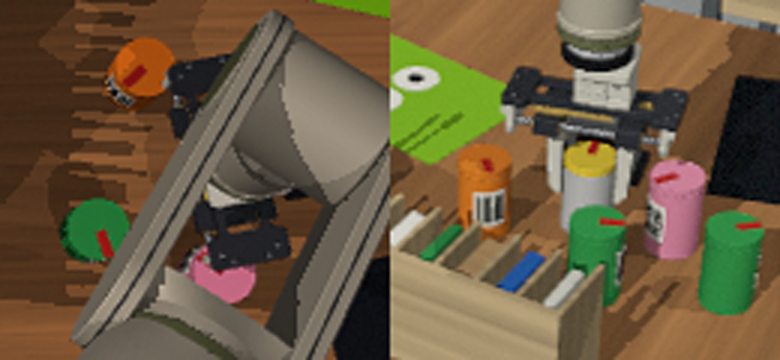

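The tab now points straight at the scanner (595,147, axis about -82° from 9 px; dead reckoning -80°, and the window's normal demands -80°). Pause of over a second, then lift.

```bash
python3 -m crank '[0,0,0,0,0,0,255, 0,0,0,0,0,0,255, 0,0,0,0,0,0,255, 0,0,0,0,0,0,255, 0,0,0,0,0,0,255, 0,0,0,0,0,0,255, 0,0,0,0,0,0,255, 0,0,0,0,0,0,255]' 30
python3 -m crank '[0,0,0,0,0,0,255, 0,0,0,0,0,0,255, 0,0,0,0,0,0,255, 0,0,0,0,0,0,255, 0,0,0,0,0,0,255, 0,0,0,0,0,0,255, 0,0,0,0,0,0,255, 0,0,0,0,0,0,255]' 35
python3 -m crank '[-0.05,0,0,0,0,0,255, -0.1,0,0,0,0,0,255, -0.15,0,0,0,0,0,255, -0.2,0,0,0,0,0,255, -0.25,0,0,0,0,0,255, -0.3,0,0,0,0,0,255, -0.3,0,0,0,0,0,255, -0.3,0,0,0,0,0,255]'
python3 -m crank '[-0.3,0,0,0,0,0,255, -0.3,0,0,0,0,0,255, -0.3,0,0,0,0,0,255, -0.3,0,0,0,0,0,255, -0.3,0,0,0,0,0,255, -0.3,0,0,0,0,0,255, -0.25,0,0,0,0,0,255, -0.1,0,0,0,0,0,255]'
python3 - <<'E'
from h import *
delta([487,279.5,240],10)
for n in("top","side"): cv2.imwrite(f"pics/{n}4.png",imaging.grab_frame(n))
cv2.imwrite("pics/m4.png",np.hstack([cv2.resize(cv2.imread("pics/top4.png"),(400,300)),cv2.resize(cv2.imread("pics/side4.png")[20:200,200:440],(400,300))]))
E
```

```text
clock: 10.0
ee_pos: [478.4, -274.2, 41.7]
tcp_rot: [0.542, 0.454, 0.542, -0.455]
contact_force: [-3.3, -2.9, 4.3]
finger_gap: 57.7
clock: 10.8
ee_pos: [478.4, -274.2, 41.7]
tcp_rot: [0.542, 0.454, 0.542, -0.455]
contact_force: [-4.6, -4.0, 3.9]
finger_gap: 57.7
clock: 11.6
ee_pos: [479.1, -273.7, 126.1]
tcp_rot: [0.542, 0.455, 0.541, -0.454]
contact_force: [0.8, -0.4, -5.2]
finger_gap: 57.6
clock: 12.4
ee_pos: [479.4, -273.9, 233.7]
tcp_rot: [0.543, 0.455, 0.541, -0.454]
contact_force: [-0.2, 0.0, -4.1]
finger_gap: 57.8
clock 12.40 tcp [ 479.4  -273.92  233.69] R
 [[ 0.    0.98  0.17]
 [-0.    0.17 -0.98]
 [-1.    0.    0.  ]] 
joints [-0.61 -0.01  1.6  -0.    1.54 -0.79] F [-0.2   0.   -4.08] gap 57.8
shift units [ -0.14   2.07 -10.87] jaw now 10.0 world turn deg -0.0 -> tool x units 0.00 level [ 0.    0.02 -0.02]
```

View pics/m4.png

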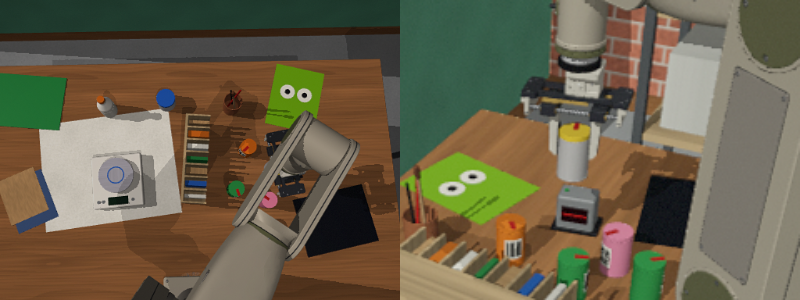

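Tin lifted upright, underside at about z 192. Carrying it over.

```bash
python3 -m crank '[0,0.015,-0.08,0,0,0,255, 0,0.03,-0.16,0,0,0,255, 0,0.045,-0.24,0,0,0,255, 0,0.06,-0.32,0,0,0,255, 0,0.06,-0.32,0,0,0,255, 0,0.06,-0.32,0,0,0,255, 0,0.06,-0.32,0,0,0,255, 0,0.06,-0.32,0,0,0,255]'
python3 -m crank '[0,0.06,-0.32,0,0,0,255, 0,0.06,-0.32,0,0,0,255, 0,0.06,-0.32,0,0,0,255, 0,0.06,-0.32,0,0,0,255, 0,0.06,-0.32,0,0,0,255, 0,0.06,-0.32,0,0,0,255, 0,0.06,-0.32,0,0,0,255, 0,0.06,-0.32,0,0,0,255]'
python3 -m crank '[0,0.06,-0.32,0,0,0,255, 0,0.06,-0.32,0,0,0,255, 0,0.06,-0.32,0,0,0,255, 0,0.06,-0.32,0,0,0,255, 0,0.06,-0.32,0,0,0,255, 0,0.06,-0.32,0,0,0,255, 0,0.06,-0.32,0,0,0,255, 0,0.06,-0.32,0,0,0,255]'
python3 -m crank '[0,0.06,-0.32,0,0,0,255, 0,0.06,-0.32,0,0,0,255, 0,0.06,-0.32,0,0,0,255, 0,0.06,-0.32,0,0,0,255, 0,0.06,-0.32,0,0,0,255, 0,0.06,-0.32,0,0,0,255, 0,0.06,-0.32,0,0,0,255, 0,0.06,-0.32,0,0,0,255]'
python3 -m crank '[0,0.06,-0.32,0,0,0,255, 0,0.055,-0.28,0,0,0,255, 0,0.04,-0.22,0,0,0,255, 0,0.03,-0.15,0,0,0,255, 0,0.02,-0.1,0,0,0,255, 0,0.01,-0.04,0,0,0,255, 0,0,0,0,0,0,255, 0,0,0,0,0,0,255]'
python3 - <<'E'
from h import *
delta([487,279.5,107.7],10)
for n in("top","side"): cv2.imwrite(f"pics/{n}5.png",imaging.grab_frame(n))
cv2.imwrite("pics/m5.png",np.hstack([cv2.resize(cv2.imread("pics/top5.png")[120:300,60:300],(400,300)),cv2.resize(cv2.imread("pics/side5.png")[140:335,110:370],(400,300))]))
E
```

```text
clock: 13.3
ee_pos: [479.9, -166.0, 231.8]
tcp_rot: [0.542, 0.454, 0.542, -0.454]
contact_force: [0.7, -0.3, -3.9]
finger_gap: 57.5
clock: 14.1
ee_pos: [481.2, -36.1, 231.7]
tcp_rot: [0.542, 0.455, 0.542, -0.454]
contact_force: [0.8, -1.0, -4.7]
finger_gap: 57.6
clock: 14.9
ee_pos: [482.4, 94.1, 231.7]
tcp_rot: [0.542, 0.455, 0.542, -0.454]
contact_force: [0.5, 0.1, -4.1]
finger_gap: 57.6
clock: 15.7
ee_pos: [483.8, 224.3, 231.7]
tcp_rot: [0.542, 0.454, 0.542, -0.454]
contact_force: [-0.4, -0.6, -4.7]
finger_gap: 57.8
clock: 16.5
ee_pos: [485.2, 279.1, 231.7]
tcp_rot: [0.542, 0.455, 0.542, -0.455]
contact_force: [0.3, -0.3, -4.2]
finger_gap: 57.4
clock 16.50 tcp [485.2  279.1  231.66] R
 [[ 0.    0.98  0.17]
 [-0.    0.17 -0.98]
 [-1.    0.    0.  ]] 
joints [ 0.43  0.02  1.58 -0.    1.54  0.26] F [ 0.31 -0.29 -4.18] gap 57.4
shift units [ 2.48  0.04 -0.  ] jaw now 10.0 world turn deg 0.0 -> tool x units -0.00 level [ 0.  0. -0.]
```

View pics/m5.png

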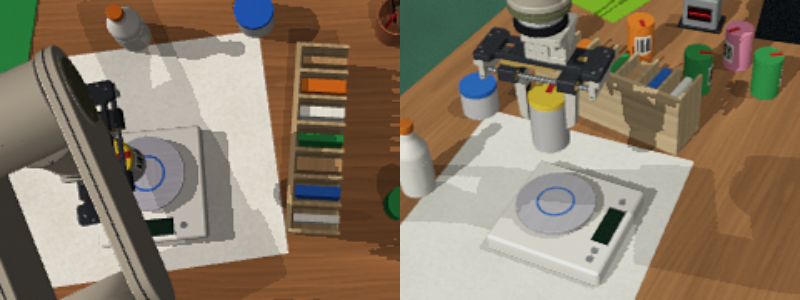

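Tin is over the scale, upright; nothing near. Descending to about 24 mm gap and checking.

```bash
python3 -m crank '[0.05,0.02,0,0,0,0,255, 0.1,0.02,0,0,0,0,255, 0.2,0,0,0,0,0,255, 0.2,0,0,0,0,0,255, 0.2,0,0,0,0,0,255, 0.2,0,0,0,0,0,255, 0.2,0,0,0,0,0,255, 0.2,0,0,0,0,0,255]'
python3 -m crank '[0.2,0,0,0,0,0,255, 0.2,0,0,0,0,0,255, 0.2,0,0,0,0,0,255, 0.15,0,0,0,0,0,255, 0.1,0,0,0,0,0,255, 0,0,0,0,0,0,255, 0,0,0,0,0,0,255, 0,0,0,0,0,0,255]'
python3 - <<'E'
from h import *
delta([487,279.5,107.7],10)
for n in("top","side"): cv2.imwrite(f"pics/{n}6.png",imaging.grab_frame(n))
o=status.get_obs()["ee_pos"]
S=cv2.imread("pics/side6.png");m=mask(S,[20,120,90],[35,255,255],(180,190,250,290))
h=cv2.convexHull(big(m));mm=cv2.moments(h);g=[mm['m10']/mm['m00'],mm['m01']/mm['m00']]
f=lambda X:(lambda v:v[:2]/v[2])(C["side"]["K"]@(C["side"]["R"]@X+C["side"]["t"]))
# start: lid centroid seen vs predicted from tri-ed reference at height 84.5
print("lid px",g,"pred px (axis at tcp, lid ref 84.5-41.7 above tcp)",f(o+[0,0,42.8]))
a=cv2.imread("pics/top6.png")[150:290,90:240];b=cv2.imread("pics/side6.png")[180:320,140:290]
cv2.imwrite("pics/m6.png",cv2.resize(np.hstack([a,b]),(800,373),interpolation=cv2.INTER_CUBIC))
E
```

```text
clock: 17.4
ee_pos: [486.9, 279.8, 163.1]
tcp_rot: [0.542, 0.454, 0.542, -0.455]
contact_force: [0.7, 0.0, -3.6]
finger_gap: 57.8
clock: 18.2
ee_pos: [487.5, 280.0, 122.3]
tcp_rot: [0.542, 0.455, 0.542, -0.454]
contact_force: [0.3, 1.4, -4.9]
finger_gap: 57.7
clock 18.20 tcp [487.49 280.05 122.33] R
 [[ 0.    0.98  0.17]
 [ 0.    0.17 -0.98]
 [-1.    0.   -0.  ]] 
joints [0.43 0.09 1.71 0.   1.34 0.26] F [ 0.31  1.38 -4.85] gap 57.7
shift units [ 0.29 -0.01  0.01] jaw now 10.0 world turn deg -0.0 -> tool x units 0.00 level [ 0.   -0.   -0.01]
lid px [206.16309523809522, 239.28869047619045] pred px (axis at tcp, lid ref 84.5-41.7 above tcp) [208.07 238.14]
```

View pics/m6.png

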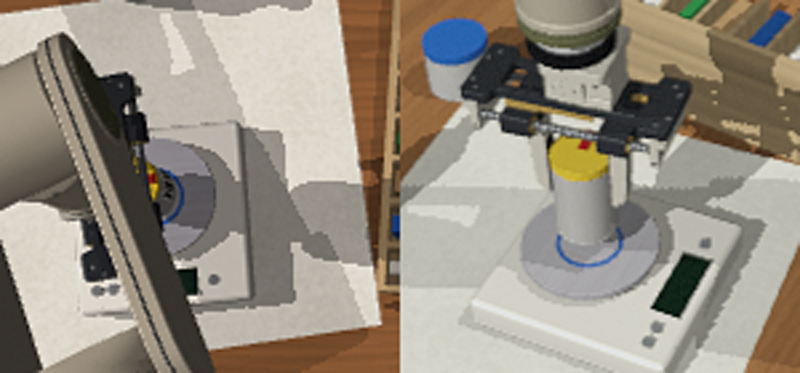

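```bash
python3 -m crank '[0.04,0,0,0,0,0,255, 0.06,0,0,0,0,0,255, 0.06,0,0,0,0,0,255, 0.06,0,0,0,0,0,255, 0.04,0,0,0,0,0,255, 0.03,0,0,0,0,0,255, 0,0,0,0,0,0,255, 0,0,0,0,0,0,255]'
python3 -m crank '[0,0,0,0,0,0,255, 0,0,0,0,0,0,255, 0,0,0,0,0,0,255, 0,0,0,0,0,0,255, 0,0,0,0,0,0,255, 0,0,0,0,0,0,255, 0,0,0,0,0,0,255, 0,0,0,0,0,0,255]'
python3 - <<'E'
from h import *
delta([487,279.5,107.7],10)
S=imaging.grab_frame("side");cv2.imwrite("pics/side7.png",S);T=imaging.grab_frame("top")
f=lambda X:(lambda v:v[:2]/v[2])(C["side"]["K"]@(C["side"]["R"]@X+C["side"]["t"]))
cam=-C["side"]["R"].T@C["side"]["t"];o=status.get_obs()["ee_pos"];d=cam-o;d[2]=0;d/=np.linalg.norm(d)
s=np.array([-d[1],d[0],0])
for z in(56,60,66,72): c=np.array([o[0],o[1],z]);print(z,"near rim",f(c+29*d),"sides",f(c+29*s),f(c-29*s))
print("ring pred at z56",f(np.array([487,279.5,56])))
cv2.imwrite("pics/m7.png",cv2.resize(S[225:295,170:250],(800,700),interpolation=cv2.INTER_NEAREST)[:600])
E
```

```text
clock: 19.1
ee_pos: [487.1, 279.9, 107.2]
tcp_rot: [0.542, 0.455, 0.542, -0.454]
contact_force: [0.5, 0.4, -4.3]
finger_gap: 57.9
clock: 19.9
ee_pos: [487.1, 279.8, 107.1]
tcp_rot: [0.542, 0.455, 0.542, -0.455]
contact_force: [-0.3, 0.6, -4.7]
finger_gap: 57.7
clock 19.90 tcp [487.06 279.85 107.14] R
 [[ 0.    0.98  0.17]
 [ 0.    0.17 -0.98]
 [-1.    0.   -0.  ]] 
joints [0.43 0.11 1.72 0.   1.31 0.26] F [-0.3   0.63 -4.72] gap 57.7
shift units [-0.01 -0.    0.01] jaw now 10.0 world turn deg -0.0 -> tool x units 0.00 level [ 0. -0. -0.]
56 near rim [211.78 278.29] sides [222.49 268.55] [199.51 270.85]
60 near rim [211.68 277.19] sides [222.42 267.45] [199.39 269.76]
66 near rim [211.54 275.53] sides [222.31 265.8 ] [199.21 268.11]
72 near rim [211.39 273.87] sides [222.2  264.14] [199.03 266.45]
ring pred at z56 [211.12 269.61]
```

View pics/m7.png

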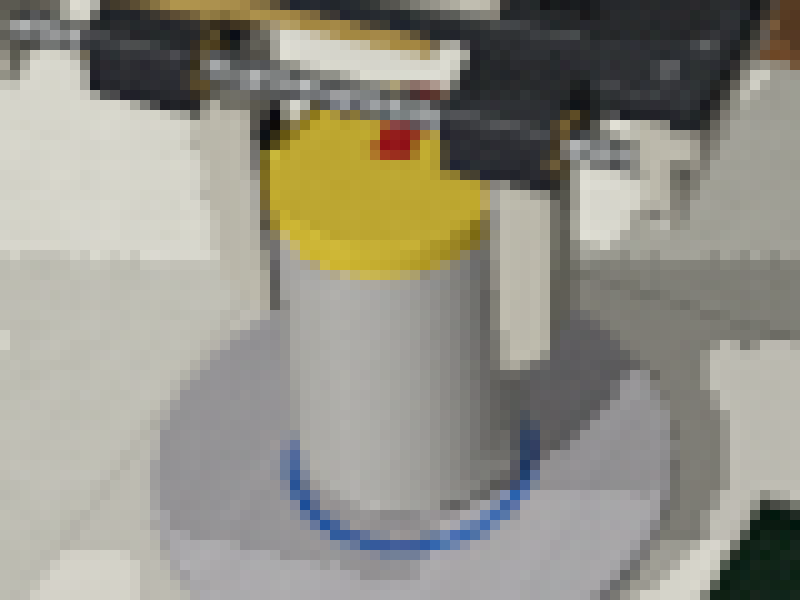

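```bash
python3 -c "
from station import env,status
print(env.sign_off()); print(status.get_obs()['contact_force'])"
```

```text
the job is handed in; nothing more can be done
None
the job is handed in; nothing more can be done
```

The job is handed in, about 20 s into the 58 s allowed. The tin is held upright and still above the pan; no verdict was reported.

- **Turn:** I gripped the yellow-lidded tin where it stood and turned it 54° clockwise. Its code then pointed at about -80° against a window normal of about -80°. The lid tab read -82° in the side view, from only 9 pixels, so I trust the facing to about ±2°. I then paused 1.6 s.
- **Carry:** The tin crossed the rack with its underside about 190 mm above the table, roughly 60 mm clear of the rack top.
- **Final pose:** The tin is at (487, 280), about 1 mm from the measured pan centre. Its underside is at about 65.5 mm, a gap of about 9.5 mm taking the pan height of 56 mm as given. The last side view agreed to about 1 pixel (2 mm).
- **Contact:** Wrist force showed only the tin's weight, about 4.5 N, so there was no sign of touching the scale. The views showed the arm clear of the rack and bystanders.
- **Disagreement:** Triangulating the pan from the two cameras gave a height of 53 mm instead of 56 mm, close to the calibration error. If that is right, the gap is about 12 mm.

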